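Centre a ball finial on the painting turntable

TASK

The small cast-iron ball finial stands off-centre on the painting turntable and would swing about when it is spun for painting. With the fingertips, tap or nudge it gently across the plate until its foot stands in the middle, inside the innermost ring, without pinching it, lifting it or knocking it over. Leave the other things where they are, and finish with the hand clear.

Things in the scene. Friction and masses are not known exactly. Their poses are not given: they have to be found in the camera images.
- finial: The job: dark cast-iron ball finial, 0.32 to 0.52 kg, 62 mm tall, standing on the turntable's plate. Origin: centre of its underside, z up its axis. Round foot 44 mm in diameter (its widest part), neck 19 mm at 21 mm up, ball 38 mm centred at 40 mm, small button on top. Underside slightly domed, flat only over the middle 12 mm: it rocks when touched and settles level by itself.
- foot_rim (a point): On the finial's axis, 7 mm above its underside: mid-height of the foot's upright rim (22 mm radius, 2.5 to 11 mm above the plate). Pushed slowly here (about 15 mm/s) the finial slides, and stops when the finger stops; struck fast, or pushed at the ball, it rocks and topples. An upright finger beside the finial meets this rim first (the ball stands 3 mm further in).
- plate_middle (a point): Middle of the turntable's flat top face, 72 mm above the bench, z up. Aluminium plate 120 mm in diameter, 10 mm thick, with two dark concentric ring lines: the inner one 54 mm in diameter inside its line, the outer 90 mm. Grey cast base 110 mm in diameter with a black brake knob under the plate; it does not shift, may face any way, and the plate turns only stiffly and need not be turned.
- board: Plywood spray board 400 x 440 x 12 mm (x, y, z) lying on the bench, fixed, under the turntable. Origin: centre of its underside.
- spear: Bystander: dark pointed finial, 44 mm in diameter, 94 mm tall, standing on the board beside the turntable. Origin: centre of its underside.
- tape: Bystander: roll of masking tape lying flat on the board, 100 mm outside, 25 mm high. Origin: centre of its underside.
- sanding_block: Bystander: cork sanding block on the board, 66 x 112 x 28 mm. Origin: centre of its underside.
- brush: Bystander: flat paint brush, 210 mm long, 16 mm thick, lying on the board beyond the turntable, bristles along its +x. Origin: on its underside near the ferrule.
- paint_tin: Bystander: paint tin on the bench to the robot's left, 104 mm in diameter, 115 mm tall. Origin: centre of its underside.
- jar: Bystander: glass jar with a steel cap on the bench to the robot's right, 68 mm in diameter, 85 mm tall. Origin: centre of its underside.
- driver: Bystander: screwdriver lying on the bench to the robot's left, handle along its -x.
Things that resemble listed ones, but are neither listed nor needed, are in the scene too. What is shaped like the finial but green is not meant.

How it is judged:
By the outcome, as a careful person would: the job done as asked, in the order asked, and still so for the second after the job is handed in, with the robot touching nothing.
It also fails if it takes over 48 s, if anything falls off the work surface, if the arm or the gripper's body presses on something with over 40 N, if the wrist force passes 120 N, or if a joint passes its speed limit or range.

ROBOT

A 7-joint arm with a two-finger parallel gripper is mounted at the origin on the work surface. World frame = base frame: x ahead of the robot, y to its left, z up, the work surface at z = 0. Lengths are in m, angles in rad, forces in N, time in s.
With the tool pointing down it reaches from about 0.4 to 0.85 m from the base axis. Payload 4.5 kg.
Tool frame: the origin (TCP) lies midway between the tips of the shut fingers; the grasp point (between the pads) lies 19 mm behind it; z points along the fingers, y is the direction in which the jaws open and shut (so a half turn about z gives the same grasp; the last joint's range is limited). The gripper opens to 88 mm and grips with 3 to 60 N. Pads are 18 mm wide; open, the fingers measure 123 mm over their backs; the gripper's body (75 mm by 187 mm) begins 45 mm behind the grasp point.
Start: joints at [1.314, 0.689, -0.195, 1.565, 0.157, 0.902, -0.215], TCP at [0.179, -0.599, 0.239] pointing down, gripper open.
Joint ranges: [-3.01, 3.01], [-0.46, 2.08], [-1.47, 1.51], [0.13, 2.56], [-1, 4.14], [0.04, 2.09], [-2.66, 2.66]. Speed limits (rad/s): [2.57, 2.57, 3.14, 3.14, 3.14, 3.14, 3.14].

INTERFACE

Orientations are given as a unit quaternion [x, y, z, w].
In Python, from plant import get_state, snapshot, finish_job, regions_of gives the robot as it stands.
- The arm moves only by the tool send_rows, never from a script. Its argument "series" is a list of rows, each an object of numbers: "grip": the opening, from 0 (shut) to 1 (fully open); "dx", "dy", "dz": the shift along the tool's x, y, z in mm; "turn": the turn about the tool's z in rad. A call has 1 to 20 rows; each row shifts and turns the commanded pose from where the row before left it, along the tool's axes as they then stand; what a row does not reach is not made up. A row lasts 1/10 s, in which the tool goes at most 50 mm and 8.59 degrees, less where a joint would pass 70% of its speed; a pose out of reach is approached as far as the arm can. A call is refused whole if a number of a shift passes 50 or a number of a turn 0.15, either way. A call with a gripper value outside its range is refused whole. The fingers move at their own pace and stop on an object; "force" is the grip in N (left out, the last holds). Time passes only in rows, so rows that do not move let the fingers close. It gives the time, the measured TCP pose, the force and the opening at its end, in the units of the state.
- get_state(): the state, without advancing time (a new reading comes with each control period).
- snapshot(name): name is "side" or "top"; returns a dict with "img" (480x640x3 uint8, red, green, blue), "depth" (480x640 float32, m along the optical axis (not along the pixel's ray), 0 where there is no reading), "fov_y" (degrees; the focal length in pixels is half the picture's height over the tangent of half this angle, whatever the lens; pixels are square), "cx", "cy" (the principal point, pixels), "k1" (the pictures are not rectified: a ray, as slopes to the right and down, at radius r is drawn at 1 + k1 r^2 times it, then the intrinsics apply), "R" (3x3) and "t" (3): a world point X has camera coordinates R X + t. Camera axes: x right, y down, z forward; pixel columns grow to the right and rows downward; lengths in m; the calibration is good to about 2 mm. A picture is of the moment at which its call begins.
- finish_job(): hands the job in, once; it reports no verdict.
Trained networks look in a picture, given as the dict that the camera call returned (one of the last four; its "shot" number tells which), for a name from the list of things; names that differ only in an ending like _2 or _b are one class to them, and where a whole thing is asked for, a point or a joint stands for the part that bears it (a point fixed in the world has none). Each returns a list of dicts, best first, with "score" (0 to 1); they miss things now and then, are a little off and sometimes report something else, mostly with a low value. They report only what shows in the picture. A call takes as long as a camera call. They do not tell look-alikes from the thing itself.
- regions_of(picture, target): "pixels" (480x640 bool, what is visible of it) and "extent" ([left, top, right, bottom] in pixels, round what is visible of it).
The state is a dict: "clock": time; "q": joint angles; "qd": joint speeds; "joint_torque": joint torques, N m; "tool_pos": TCP position; "eef_rot": TCP orientation; "contact_force": force on the tool from outside, world axes, zero at the start; "moment": the same for the moment, N m; "opening": opening from 0.0 (shut) to 1.0 (fully open).
Only numpy, scipy, OpenCV 4.12 (cv2) and the standard library are available. Lean on these libraries where they do the work, as an engineer would, in place of code of your own. Each camera call takes 0.05 s, during which the arm holds its last target.

## Working session

There is one attempt and no reset: what is moved stays moved. The work goes in short steps, Python scripts to look and compute and a tool call to move; the robot and the scene stay as the last step left them, time stands still between calls to the robot, and variables do not carry over. Pictures are saved under pics/ and viewed, and the job is handed in when it is done.

Besides the shell and the picture viewer there is one more tool, called as name(argument=value, ...) on one line, values as JSON. send_rows: Moves the arm, as the interface text tells. Its arguments: {"type":"object","properties":{"series":{"type":"array","items":{"type":"object","properties":{"grip":{"type":"number"},"dx":{"type":"number"},"dy":{"type":"number"},"dz":{"type":"number"},"turn":{"type":"number"}}}},"force":{"type":"number"}},"required":["series"]}

```bash
ls; mkdir -p pics; cat > h.py <<'E'
import numpy as np, cv2
from plant import *
def save(n,im): cv2.imwrite('pics/'+n,cv2.cvtColor(im,cv2.COLOR_RGB2BGR))
def K(p):
    f=240/np.tan(np.radians(p['fov_y'])/2); return np.array([[f,0,p['cx']],[0,f,p['cy']],[0,0,1]]),np.array([p['k1'],0,0,0,0.])
def proj(p,X):
    k,d=K(p); r,_=cv2.Rodrigues(np.array(p['R'])); return cv2.projectPoints(np.array(X,float).reshape(-1,1,3),r,np.array(p['t']),k,d)[0][:,0]
def ray(p,uv):
    k,d=K(p); s=cv2.undistortPoints(np.array(uv,float).reshape(-1,1,2),k,d)[:,0]
    R=np.array(p['R']);t=np.array(p['t']); return -R.T@t, np.c_[s,np.ones(len(s))]@R
def onz(p,uv,z):
    o,d=ray(p,uv); return o+d*((z-o[2])/d[:,2])[:,None]
E
python3 - <<'E'
from h import *
s=get_state();print(s)
for n in('side','top'):
    p=snapshot(n);save(n+'0.png',p['img']);print(n,p['fov_y'],p['k1'],-np.array(p['R']).T@p['t'])
    for t in('finial','plate_middle','foot_rim'):
        try:
            for r in regions_of(p,t): print(t,r['score'],r['extent'],r['pixels'].sum())
        except Exception as e: print(t,e)
E
```

```text
pics
{'clock': 0.0, 'q': array([ 1.31380003,  0.68996258, -0.1944593 ,  1.5663476 ,  0.15731596,
        0.90247188, -0.21511541]), 'qd': array([ 0.00040813, -0.00036915, -0.00108066, -0.00047237, -0.00024821,
        0.00013324, -0.00078753]), 'joint_torque': array([ 4.95750392e-04, -5.27561331e+01, -1.26681402e+00, -1.53432423e+01,
       -5.25996136e-02,  6.54658681e-03,  1.78703458e-04]), 'tool_pos': array([ 0.17893901, -0.59818559,  0.23792104]), 'eef_rot': array([ 9.89445208e-01,  1.44904694e-01, -2.17054239e-04, -8.73698643e-04]), 'contact_force': array([-0.20374395,  0.12171182,  0.4743873 ]), 'moment': array([-0.04200976, -0.02755308, -0.01340268]), 'opening': 1.0019776151957038}
side 55.25358860038037 -0.06332839445917746 [-0.05145671  0.60368448  0.83005542]
finial 0.95 [287.1, 242.5, 303.5, 269.0] 403
finial 0.94 [234.5, 346.7, 256.2, 373.1] 483
finial 0.57 [172.5, 262.3, 191.2, 283.3] 322
plate_middle 0.69 [282.9, 248.9, 332.7, 300.7] 1779
foot_rim 0.91 [238.1, 344.8, 255.2, 374.4] 504
foot_rim 0.76 [283.9, 242.3, 305.1, 267.9] 401
foot_rim 0.57 [169.8, 261.3, 190.1, 285.0] 365
top 53.97406987013444 -0.12533824282072129 [0.32151931 0.02248484 1.22539899]
finial 0.81 [270.6, 248.3, 287.0, 264.8] 227
finial 0.77 [188.9, 186.4, 209.7, 206.8] 267
finial 0.54 [190.5, 302.3, 207.2, 314.9] 216
plate_middle 0.95 [263.1, 240.0, 309.1, 284.9] 1445
foot_rim 0.73 [188.4, 187.4, 207.8, 202.8] 269
foot_rim 0.62 [270.7, 246.9, 287.8, 263.0] 242
foot_rim 0.59 [185.4, 298.6, 207.8, 316.2] 267
foot_rim 0.16 [225.1, 178.8, 252.1, 254.3] 746
```

View pics/side0.png

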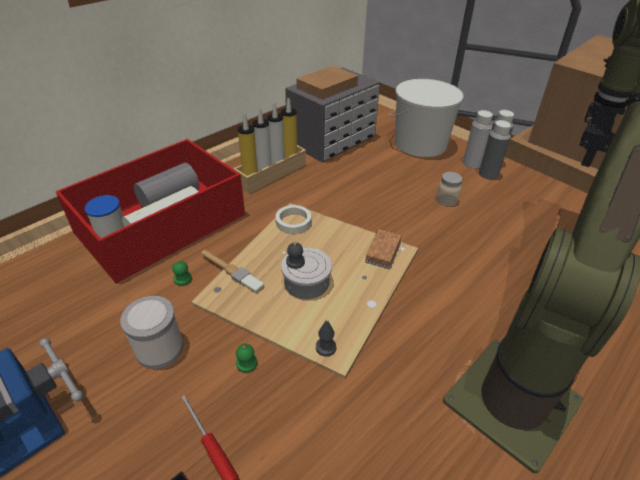

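View pics/top0.png

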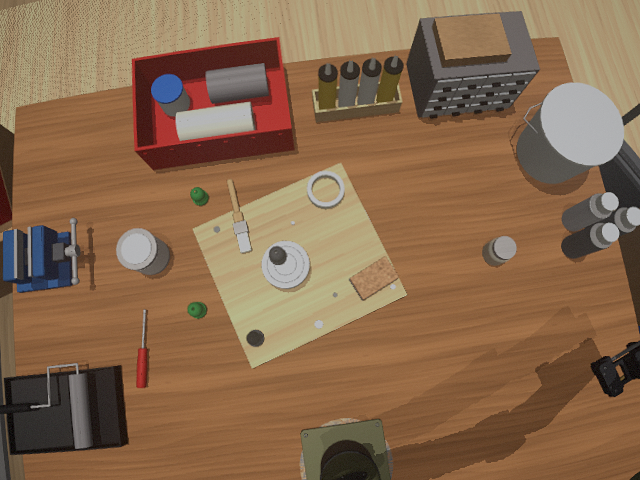

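```bash
python3 - <<'E'
import cv2,numpy as np
a=cv2.imread('pics/top0.png')[225:300,240:340];b=cv2.imread('pics/side0.png')[230:320,260:360]
cv2.imwrite('pics/c0.png',np.vstack([cv2.resize(x,None,fx=6,fy=6,interpolation=cv2.INTER_CUBIC)[:300*2] for x in(a,)]))
cv2.imwrite('pics/c1.png',cv2.resize(b,None,fx=6,fy=6,interpolation=cv2.INTER_CUBIC))
E
```

```text
(no output)
```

View pics/c0.png

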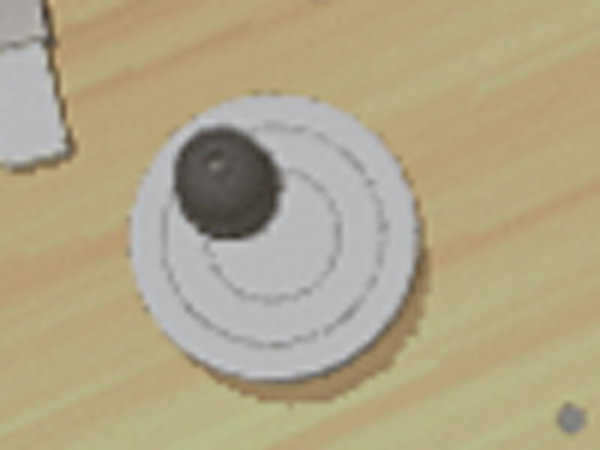

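View pics/c1.png

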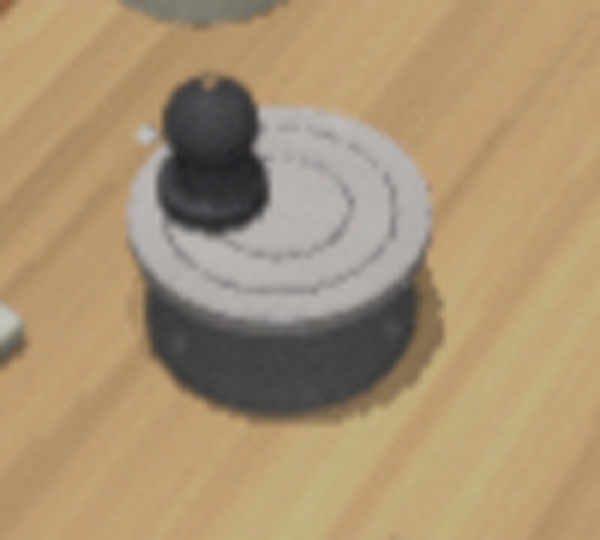

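The job is the dark finial on the plate, at top (278,255) and side (295,255). The green look-alikes are at top (199,196) and (196,310), and the dark spear is at (255,338) on the board. The crop confirms the dark ball finial is the one on the turntable, towards the far left of the rings.

```bash
cat >> h.py <<'E'
from scipy.optimize import minimize
from scipy.ndimage import map_coordinates, gaussian_filter
A=np.linspace(0,2*np.pi,240,endpoint=False)
def circ(x,y,z,r): return np.c_[x+r*np.cos(A),y+r*np.sin(A),0*A+z]
PR=[(0.0025,.022),(.011,.022),(.021,.0095),(.026,.0128),(.030,.0161),(.034,.018),(.040,.019),(.046,.018),(.050,.0161),(.054,.0128),(.058,.007),(.062,.003)]
S=8
def finmask(p,x,y,box,z0=.072):
    u0,v0,u1,v1=box; m=np.zeros(((v1-v0)*S,(u1-u0)*S),np.uint8)
    def fill(pts): cv2.fillConvexPoly(m,cv2.convexHull(np.round((pts-[u0,v0]+.5)*S-.5).astype(np.int32)),1)
    for (a,ra),(b,rb) in zip(PR[:-1],PR[1:]):
        fill(proj(p,np.r_[circ(x,y,z0+a,ra),circ(x,y,z0+b,rb)]))
    return m.reshape(v1-v0,S,u1-u0,S).mean((1,3))
def fitplate(p,x0,fin=None):
    g=p['img'].astype(float).mean(2)
    g2=g
    def cost(v):
        c=0
        for r in (.0273,.0453):
            uv=proj(p,circ(v[0],v[1],.072,r)); i=map_coordinates(g2,[uv[:,1],uv[:,0]],order=1)
            uo=proj(p,circ(v[0],v[1],.072,r+.004)); o=map_coordinates(g2,[uo[:,1],uo[:,0]],order=1)
            ui=proj(p,circ(v[0],v[1],.072,r-.004)); j=map_coordinates(g2,[ui[:,1],ui[:,0]],order=1)
            d=i-(o+j)/2; ok=(i>110)&(o>110)&(j>110); c+=np.clip(d,-40,10)[ok].sum()/len(A)
        sat=(p['img'].max(2).astype(float)-p['img'].min(2))
        uo=proj(p,circ(v[0],v[1],.072,.062)); ui=proj(p,circ(v[0],v[1],.072,.058))
        e=map_coordinates(sat,[uo[:,1],uo[:,0]],order=1)-map_coordinates(sat,[ui[:,1],ui[:,0]],order=1)
        return c-0.3*np.clip(e,-60,60).mean()
    best=min(((cost((x0[0]+a,x0[1]+b)),x0[0]+a,x0[1]+b) for a in np.arange(-.01,.0101,.001) for b in np.arange(-.01,.0101,.001)))
    r=minimize(cost,best[1:],method='Nelder-Mead',options=dict(initial_simplex=[best[1:],(best[1]+.0007,best[2]),(best[1],best[2]+.0007)],xatol=1e-5))
    return r.x,r.fun
def fitfin(p,x0,thr=None,rng=.008):
    c=proj(p,[[x0[0],x0[1],.1]])[0].astype(int); box=(c[0]-26,c[1]-26,c[0]+26,c[1]+26)
    g=p['img'][box[1]:box[3],box[0]:box[2]].astype(float).mean(2)
    def cost(v):
        m=finmask(p,v[0],v[1],box); w=finmaskd(m)
        mod=m*60+(1-m)*185
        return (np.clip(np.abs(g-mod),0,80)*w).sum()
    def finmaskd(m): return gaussian_filter((m>0).astype(float),1.5)>.02
    best=min(((cost((x0[0]+a,x0[1]+b)),x0[0]+a,x0[1]+b) for a in np.arange(-rng,rng+1e-4,.002) for b in np.arange(-rng,rng+1e-4,.002)))
    r=minimize(cost,best[1:],method='Nelder-Mead',options=dict(initial_simplex=[best[1:],(best[1]+.0015,best[2]),(best[1],best[2]+.0015)],xatol=5e-5))
    return r.x,r.fun
def overlay(p,pl,fi,name,k=8):
    c=proj(p,[[pl[0],pl[1],.08]])[0].astype(int); u0,v0=c-[40,33]
    im=cv2.resize(p['img'][v0:v0+66,u0:u0+80],None,fx=k,fy=k,interpolation=cv2.INTER_CUBIC)
    def dr(X,col): cv2.polylines(im,[np.round((proj(p,X)-[u0,v0]+.5)*k).astype(np.int32)],True,col,1)
    for r in(.027,.045,.06): dr(circ(pl[0],pl[1],.072,r),(255,0,0))
    for z,r in((.0025,.022),(.011,.022),(.04,.019)): dr(circ(fi[0],fi[1],.072+z,r),(0,255,0))
    save(name,im)
def measure(tag,pl0,fi0):
    for n in('side','top'):
        p=snapshot(n); pl,f1=fitplate(p,pl0); fi,f2=fitfin(p,fi0)
        print(n,'plate',pl.round(4),round(f1,1),'fin',fi.round(4),round(f2),'off mm',((fi-pl)*1e3).round(1)); overlay(p,pl,fi,f'{tag}_{n}.png')
E
python3 - <<'E'
from h import *
p=snapshot('top'); pl=onz(p,[286,264],.072)[0];fi=onz(p,[278,255],.112)[0];print(pl,fi)
measure('m0',pl[:2],fi[:2])
q=snapshot('side')
for n,uv,z in(('spear',(255,338),.06),('brush',(242,240),.028),('tape',(326,190),.037),('block',(373,278),.04),('jar',(503,245),.085)): print(n,onz(p,[uv],z).round(3))
E
```

```text
[0.51137952 0.07919483 0.072     ] [0.52914167 0.09350398 0.112     ]
side plate [0.513  0.0806] -30.8 fin [0.5344 0.0964] 11677 off mm [21.4 15.8]
top plate [0.5122 0.0816] -42.6 fin [0.5336 0.0965] 6711 off mm [21.4 14.9]
spear [[0.343 0.178 0.06 ]]
brush [[0.597 0.187 0.028]]
tape [[ 0.698 -0.048  0.037]]
block [[ 0.45  -0.133  0.04 ]]
jar [[ 0.48  -0.467  0.085]]
```

View pics/m0_side.png

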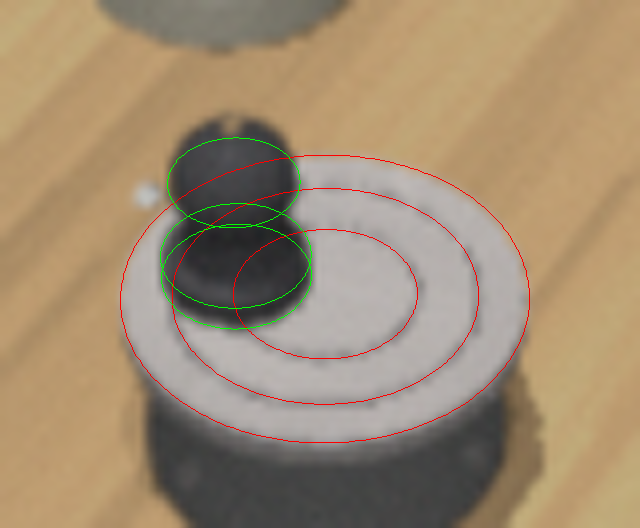

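View pics/m0_top.png

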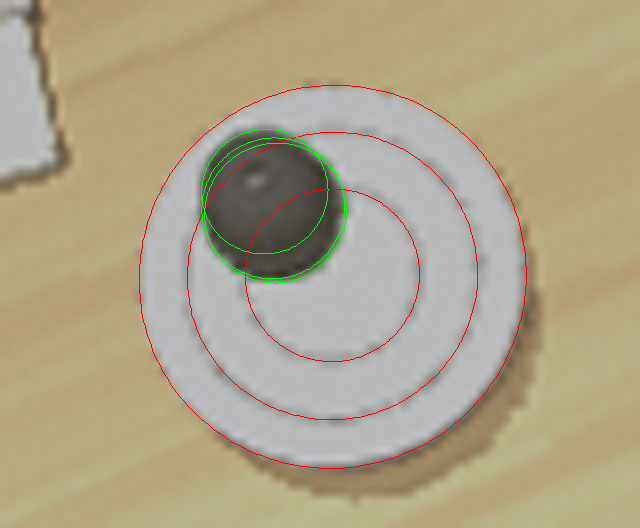

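The overlays agree with both pictures: plate at (0.5126, 0.0811), finial at (0.534, 0.0965). It is 26 mm off, at 35.7° from world x. I'll turn the tool so its x lies along that line, half-close the fingers into a small fork, and go above the far side.

send_rows(series=[{"turn":-0.11,"grip":0.25},{"turn":-0.11,"grip":0.25},{"turn":-0.112,"grip":0.25},{"dx":20,"dy":-10},{"dx":37,"dy":-18},{"dx":37,"dy":-18},{"dx":37,"dy":-18},{"dx":37,"dy":-18},{"dx":37,"dy":-18},{"dx":37,"dy":-18},{"dx":37,"dy":-18},{"dx":37,"dy":-18},{"dx":37,"dy":-18},{"dx":37,"dy":-18},{"dx":37,"dy":-18},{"dx":37,"dy":-18},{"dx":37,"dy":-18},{"dx":37,"dy":-18},{"dx":37,"dy":-18},{"dx":37,"dy":-18}])

```text
schema error: expected keys grip, dx, dy, dz, turn
```

```bash
cat >> h.py <<'E'
from scipy.spatial.transform import Rotation as Ro
PL=np.array([.5126,.0811])
def rel(tx,ty,tz):
    s=get_state(); R=Ro.from_quat(s['eef_rot']).as_matrix(); d=R.T@(np.array([tx,ty,tz])-s['tool_pos'])
    print('t',s['clock'],'pos',s['tool_pos'].round(4),'xang',np.degrees(np.arctan2(R[1,0],R[0,0])).round(2),'tilt',R[:,2].round(3),'open',round(s['opening'],3),'F',s['contact_force'].round(2)); print('tool delta mm',(d*1e3).round(1)); return R
E
python3 -c "
from h import *
rel(.5126+.068*.812,.0811+.068*.5835,.13)"
```

```text
t 0.6 pos [ 0.1792 -0.5988  0.2388] xang 16.66 tilt [ 0. -0. -1.] open 1.003 F [-0.33 -0.11  0.35]
tool delta mm [ 578.6 -577.9  108.7]
```

send_rows(series=[{"dx":0,"dy":0,"dz":0,"turn":-0.11,"grip":0.25},{"dx":0,"dy":0,"dz":0,"turn":-0.11,"grip":0.25},{"dx":0,"dy":0,"dz":0,"turn":-0.112,"grip":0.25},{"dx":20,"dy":-10,"dz":0,"turn":0,"grip":0.25},{"dx":37,"dy":-18,"dz":0,"turn":0,"grip":0.25},{"dx":37,"dy":-18,"dz":0,"turn":0,"grip":0.25},{"dx":37,"dy":-18,"dz":0,"turn":0,"grip":0.25},{"dx":37,"dy":-18,"dz":0,"turn":0,"grip":0.25},{"dx":37,"dy":-18,"dz":0,"turn":0,"grip":0.25},{"dx":37,"dy":-18,"dz":0,"turn":0,"grip":0.25},{"dx":37,"dy":-18,"dz":0,"turn":0,"grip":0.25},{"dx":37,"dy":-18,"dz":0,"turn":0,"grip":0.25},{"dx":37,"dy":-18,"dz":0,"turn":0,"grip":0.25},{"dx":37,"dy":-18,"dz":0,"turn":0,"grip":0.25},{"dx":37,"dy":-18,"dz":0,"turn":0,"grip":0.25},{"dx":37,"dy":-18,"dz":0,"turn":0,"grip":0.25},{"dx":37,"dy":-18,"dz":0,"turn":0,"grip":0.25},{"dx":37,"dy":-18,"dz":0,"turn":0,"grip":0.25},{"dx":37,"dy":-18,"dz":0,"turn":0,"grip":0.25},{"dx":37,"dy":-18,"dz":0,"turn":0,"grip":0.25}])

```text
clock: 2.6
tool_pos: [0.5033, 0.0019, 0.2389]
eef_rot: [0.952, 0.306, 0.0, 0.0]
contact_force: [0.8, 0.9, -0.3]
opening: 0.248
```

```bash
python3 -c "
from h import *
rel(.5126+.068*.812,.0811+.068*.5835,.16)"
```

```text
t 2.6 pos [0.5033 0.0019 0.2389] xang 35.69 tilt [ 0.001 -0.    -1.   ] open 0.248 F [ 0.83  0.86 -0.32]
tool delta mm [121.8 -58.9  78.9]
```

send_rows(series=[{"dx":36,"dy":-18,"dz":0,"turn":0,"grip":0.25},{"dx":36,"dy":-18,"dz":0,"turn":0,"grip":0.25},{"dx":30,"dy":-15,"dz":0,"turn":0,"grip":0.25},{"dx":15,"dy":-8,"dz":20,"turn":0,"grip":0.25},{"dx":0,"dy":0,"dz":30,"turn":0,"grip":0.25},{"dx":0,"dy":0,"dz":20,"turn":0,"grip":0.25},{"dx":0,"dy":0,"dz":0,"turn":0,"grip":0.25},{"dx":0,"dy":0,"dz":0,"turn":0,"grip":0.25}])

```text
clock: 3.4
tool_pos: [0.5633, 0.1164, 0.169]
eef_rot: [0.952, 0.306, 0.0, 0.0]
contact_force: [0.6, -0.0, 0.1]
opening: 0.25
```

```bash
python3 - <<'E'
from h import *
rel(.5126+.068*.812,.0811+.068*.5835,.077)
for n in('side','top'):
    p=snapshot(n); s=get_state(); c=proj(p,[[.54,.1,.1]])[0].astype(int)-[50,45]
    im=cv2.resize(p['img'][c[1]:c[1]+90,c[0]:c[0]+100],None,fx=6,fy=6,interpolation=cv2.INTER_CUBIC)
    for o in(0,.011,-.011):
        R=Ro.from_quat(s['eef_rot']).as_matrix(); q=((proj(p,[s['tool_pos']+R@[0,o,0]])[0]-c+.5)*6).astype(int); cv2.circle(im,tuple(map(int,q)),4,(0,255,255),-1)
    save(f'a_{n}.png',im)
E
```

```text
t 3.4 pos [0.5633 0.1164 0.169 ] xang 35.68 tilt [ 0. -0. -1.] open 0.25 F [ 0.61 -0.02  0.09]
tool delta mm [ 6.2 -0.9 92. ]
```

View pics/a_side.png

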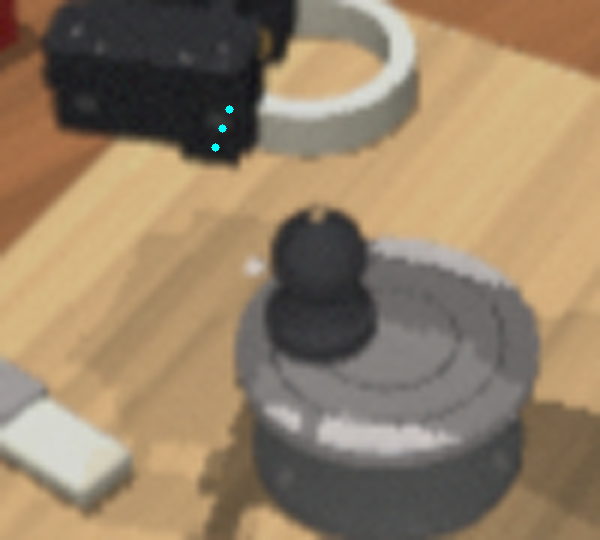

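View pics/a_top.png

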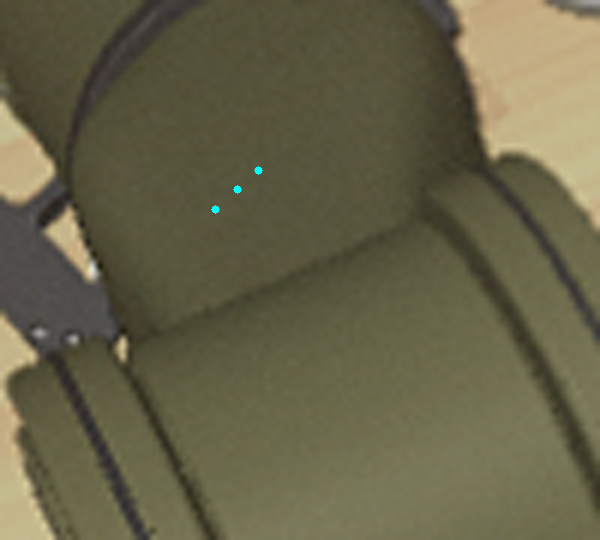

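send_rows(series=[{"dx":10,"dy":-1,"dz":0,"turn":0,"grip":0.25},{"dx":0,"dy":0,"dz":25,"turn":0,"grip":0.25},{"dx":0,"dy":0,"dz":30,"turn":0,"grip":0.25},{"dx":0,"dy":0,"dz":22,"turn":0,"grip":0.25},{"dx":0,"dy":0,"dz":10,"turn":0,"grip":0.25},{"dx":0,"dy":0,"dz":5,"turn":0,"grip":0.25},{"dx":0,"dy":0,"dz":0,"turn":0,"grip":0.25},{"dx":0,"dy":0,"dz":0,"turn":0,"grip":0.25}])

```text
clock: 4.3
tool_pos: [0.5716, 0.1234, 0.0778]
eef_rot: [0.952, 0.306, 0.001, 0.0]
contact_force: [-0.4, 0.0, 0.4]
opening: 0.251
```

```bash
python3 - <<'E'
from h import *
rel(.5126+.062*.812,.0811+.062*.5835,.077)
p=snapshot('side'); c=proj(p,[[.54,.1,.1]])[0].astype(int)-[50,45]
save('b_side.png',cv2.resize(p['img'][c[1]:c[1]+90,c[0]:c[0]+100],None,fx=6,fy=6,interpolation=cv2.INTER_CUBIC))
E
```

```text
t 4.3 pos [0.5716 0.1234 0.0778] xang 35.68 tilt [ 0.002  0.001 -1.   ] open 0.251 F [-0.44  0.02  0.41]
tool delta mm [-10.6  -0.    0.8]
```

View pics/b_side.png

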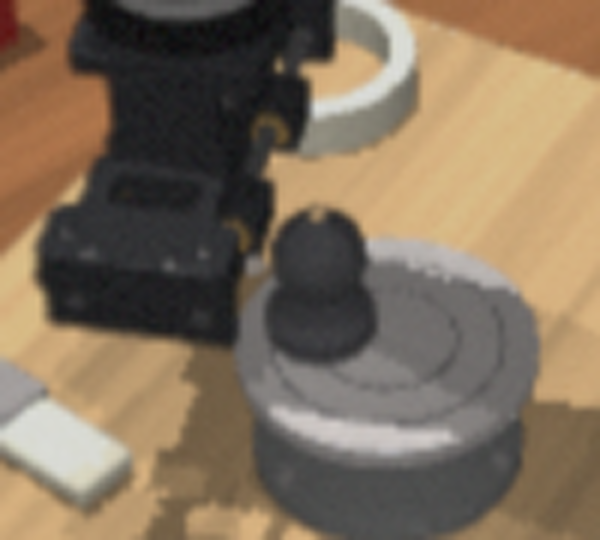

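send_rows(series=[{"dx":-4,"dy":0,"dz":1,"turn":0,"grip":0.25},{"dx":-5,"dy":0,"dz":0,"turn":0,"grip":0.25},{"dx":-3,"dy":0,"dz":0,"turn":0,"grip":0.25},{"dx":-1.5,"dy":0,"dz":0,"turn":0,"grip":0.25},{"dx":-1.5,"dy":0,"dz":0,"turn":0,"grip":0.25},{"dx":-1.5,"dy":0,"dz":0,"turn":0,"grip":0.25},{"dx":-1.5,"dy":0,"dz":0,"turn":0,"grip":0.25},{"dx":-1.5,"dy":0,"dz":0,"turn":0,"grip":0.25},{"dx":-1.5,"dy":0,"dz":0,"turn":0,"grip":0.25},{"dx":-1.5,"dy":0,"dz":0,"turn":0,"grip":0.25},{"dx":0,"dy":0,"dz":0,"turn":0,"grip":0.25}])

```text
clock: 5.45
tool_pos: [0.5524, 0.1101, 0.0758]
eef_rot: [0.952, 0.306, 0.0, -0.0]
contact_force: [1.5, 1.0, 1.1]
opening: 0.25
```

```bash
python3 - <<'E'
from h import *
rel(.5126+.034*.812,.0811+.034*.5835,.077)
p=snapshot('side'); c=proj(p,[[.54,.1,.1]])[0].astype(int)-[50,45]
save('c_side.png',cv2.resize(p['img'][c[1]:c[1]+90,c[0]:c[0]+100],None,fx=6,fy=6,interpolation=cv2.INTER_CUBIC))
E
```

```text
t 5.45 pos [0.5524 0.1101 0.0758] xang 35.69 tilt [ 0.  0. -1.] open 0.25 F [1.45 1.03 1.1 ]
tool delta mm [-15.3   0.3  -1.2]
```

View pics/c_side.png

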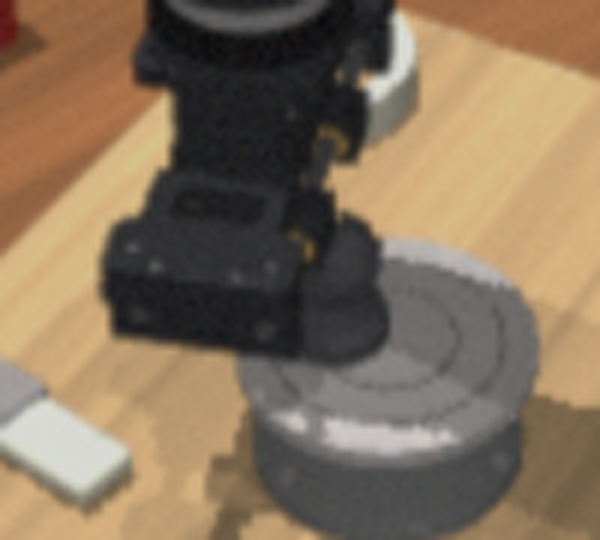

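send_rows(series=[{"dx":-1.5,"dy":0,"dz":0,"turn":0,"grip":0.25},{"dx":-1.5,"dy":0,"dz":0,"turn":0,"grip":0.25},{"dx":-1.5,"dy":0,"dz":0,"turn":0,"grip":0.25},{"dx":-1.5,"dy":0,"dz":0,"turn":0,"grip":0.25},{"dx":-1.5,"dy":0,"dz":0,"turn":0,"grip":0.25},{"dx":-1.5,"dy":0,"dz":0,"turn":0,"grip":0.25},{"dx":-1.5,"dy":0,"dz":0,"turn":0,"grip":0.25},{"dx":-1.5,"dy":0,"dz":0,"turn":0,"grip":0.25},{"dx":-1.5,"dy":0,"dz":0,"turn":0,"grip":0.25},{"dx":0,"dy":0,"dz":0,"turn":0,"grip":0.25},{"dx":0,"dy":0,"dz":0,"turn":0,"grip":0.25}])

```text
clock: 6.6
tool_pos: [0.5411, 0.1019, 0.0757]
eef_rot: [0.952, 0.306, -0.0, 0.0]
contact_force: [1.8, 0.5, 1.0]
opening: 0.252
```

```bash
python3 - <<'E'
from h import *
rel(.5126+.028*.812,.0811+.028*.5835,.077)
p=snapshot('side'); c=proj(p,[[.54,.1,.1]])[0].astype(int)-[50,45]
save('d_side.png',cv2.resize(p['img'][c[1]:c[1]+90,c[0]:c[0]+100],None,fx=6,fy=6,interpolation=cv2.INTER_CUBIC))
E
```

```text
t 6.6 pos [0.5411 0.1019 0.0757] xang 35.68 tilt [-0.001 -0.    -1.   ] open 0.252 F [1.76 0.52 1.04]
tool delta mm [-7.3  0.2 -1.3]
```

View pics/d_side.png

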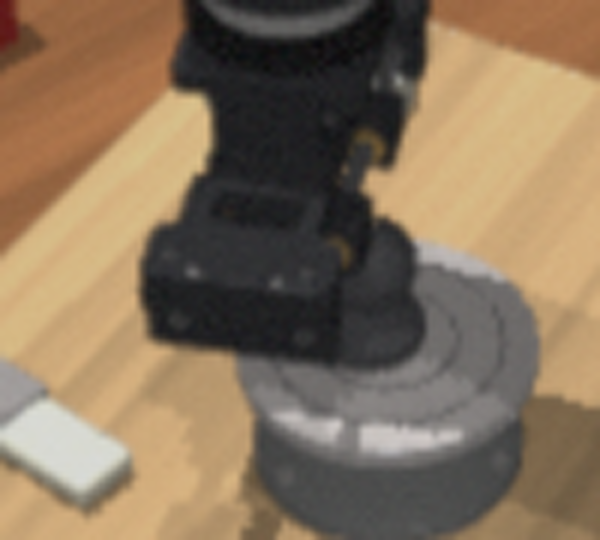

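send_rows(series=[{"dx":-1.3,"dy":0,"dz":0,"turn":0,"grip":0.25},{"dx":-1.3,"dy":0,"dz":0,"turn":0,"grip":0.25},{"dx":-1.3,"dy":0,"dz":0,"turn":0,"grip":0.25},{"dx":-1.3,"dy":0,"dz":0,"turn":0,"grip":0.25},{"dx":0,"dy":0,"dz":0,"turn":0,"grip":0.25},{"dx":1,"dy":0,"dz":0,"turn":0,"grip":0.25},{"dx":5,"dy":0,"dz":0,"turn":0,"grip":0.25},{"dx":15,"dy":0,"dz":0,"turn":0,"grip":0.25},{"dx":15,"dy":0,"dz":0,"turn":0,"grip":0.25},{"dx":10,"dy":0,"dz":0,"turn":0,"grip":0.25},{"dx":0,"dy":0,"dz":0,"turn":0,"grip":0.25}])

```text
clock: 7.75
tool_pos: [0.5752, 0.1268, 0.0755]
eef_rot: [0.952, 0.307, 0.0, -0.0]
contact_force: [-0.7, 0.4, 0.5]
opening: 0.249
```

```bash
python3 - <<'E'
from h import *
rel(.5126+.028*.812,.0811+.028*.5835,.077)
p=snapshot('side'); 
pl,f1=fitplate(p,[.513,.0806]);print(pl,f1)
fi,f2=fitfin(p,[.516,.084]);pl=np.array([.513,.0806]);print(fi,f2,(fi-pl)*1e3); overlay(p,pl,fi,'e_side.png')
E
```

```text
t 7.75 pos [0.5752 0.1268 0.0755] xang 35.73 tilt [ 0.  0. -1.] open 0.249 F [-0.67  0.44  0.51]
tool delta mm [-49.5   0.6  -1.6]
[0.51325185 0.08081909] -14.211946984134396
[0.5144249 0.0827485] 18078.302083333336 [1.42489951 2.14850011]
```

View pics/e_side.png

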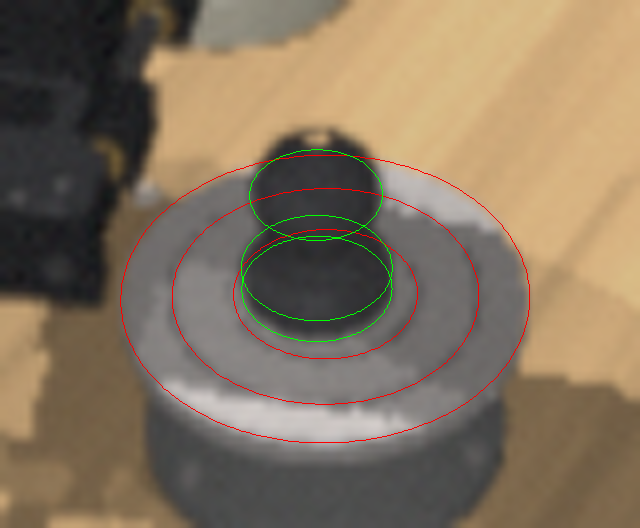

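```bash
python3 - <<'E'
from h import *
import h
src=open('h.py').read().replace("def fitfin(p,x0,thr=None,rng=.008):","def fitfin(p,x0,thr=None,rng=.008,fg=60,bg=185,clip=80):").replace("m*60+(1-m)*185","m*fg+(1-m)*bg").replace("0,80)*w","0,clip)*w")
open('h.py','w').write(src)
E
python3 - <<'E'
from h import *
p=snapshot('side'); g=p['img'].mean(2)
c=proj(p,[[.514,.0815,.09]])[0].astype(int);print(g[c[1]-22:c[1]+18:2,c[0]-16:c[0]+18:2].astype(int))
pl=np.array([.513,.0807])
for fg,bg,cl in((55,120,40),(55,110,30),(50,100,25),(45,130,40)):
    fi,f2=fitfin(p,[.516,.082],fg=fg,bg=bg,clip=cl);print(fi,f2,(fi-pl)*1e3)
fi,_=fitfin(p,[.516,.082],fg=55,bg=110,clip=30)
overlay(p,pl,fi,'f_side.png')
E
```

```text
[[159 160 160 162 166 165 164 164 166 166 171 175 174 177 178 176 177]
 [159 162 163 163 164 166 162 168 165 170 175 173 176 177 175 176 179]
 [161 162 165 164 165 162 167 166 168 172 172 174 178 175 176 178 178]
 [166 166 163 166 163 167 166 167 170 172 173 175 176 175 177 179 175]
 [166 166 168 164 168 167 146 106 119  94 152 173 174 176 180 175 173]
 [164 162 162 169 169 107  46  51  85  51  49 106 173 179 177 175 176]
 [144 142 151 167 158  53  50  55  55  55  49  46 155 181 177 177 171]
 [141 141 129 117  89  51  52  56  55  55  53  45 115 182 184 178 169]
 [122 110 112 110  80  57  59  57  56  56  54  48  85 157 181 178 181]
 [111 109 106 109  89  48  56  60  58  53  53  46  93 120 158 143 177]
 [110 107 106 108 106  51  53  54  53  52  49  47  97 109 108 108 109]
 [100 110 110 110  79  48  43  45  45  48  44  42  54 101 109 107 109]
 [114 116 117 104  53  48  49  49  46  49  48  46  46 101 100 107 108]
 [134 132 131 114  62  56  53  53  55  56  51  52  51 103  95 107 107]
 [132 133 132 123  58  62  56  58  56  57  54  50  49 102 107 107 108]
 [134 134 133 119  78  51  60  61  64  61  54  49  62 108  95 109 109]
 [132 131 132 124 120  93  55  54  53  50  54  68 103 101  97 110 111]
 [123 133 134 133 120 120 115 103  97  98 123 115 103  93 108 108 109]
 [111 122 135 136 135 132 121 111 116 120 113 116 128 111 109 108 100]
 [130 121 126 132 133 132 135 135 131 133 131 129 131 128 126 103 105]]
[0.51393483 0.08259461] 8840.536458333332 [0.93483305 1.89460902]
[0.51585239 0.08065646] 7591.468749999999 [ 2.85238647 -0.04353638]
[0.51628056 0.08048251] 7962.135416666667 [ 3.28056335 -0.2174942 ]
[0.51290847 0.08475863] 11270.15625 [-0.09152603  4.05862885]
```

View pics/f_side.png

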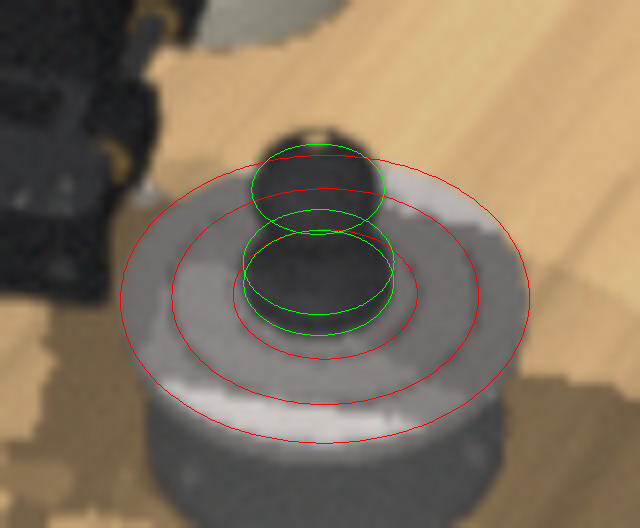

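send_rows(series=[{"dx":5,"dy":0,"dz":-25,"turn":0,"grip":0.25},{"dx":0,"dy":0,"dz":-40,"turn":0,"grip":0.25},{"dx":0,"dy":0,"dz":-40,"turn":0,"grip":0.25},{"dx":0,"dy":0,"dz":-30,"turn":0,"grip":0.25},{"dx":-20,"dy":28,"dz":0,"turn":0,"grip":0.25},{"dx":-20,"dy":28,"dz":0,"turn":0,"grip":0.25},{"dx":-20,"dy":28,"dz":0,"turn":0,"grip":0.25},{"dx":-20,"dy":28,"dz":0,"turn":0,"grip":0.25},{"dx":-20,"dy":28,"dz":0,"turn":0,"grip":0.25},{"dx":-20,"dy":28,"dz":0,"turn":0,"grip":0.25},{"dx":-20,"dy":28,"dz":0,"turn":0,"grip":0.25},{"dx":-20,"dy":28,"dz":0,"turn":0,"grip":0.25},{"dx":-20,"dy":28,"dz":0,"turn":0,"grip":0.25},{"dx":-20,"dy":28,"dz":0,"turn":0,"grip":0.25},{"dx":-20,"dy":28,"dz":0,"turn":0,"grip":0.25},{"dx":-20,"dy":28,"dz":0,"turn":0,"grip":0.25},{"dx":0,"dy":0,"dz":0,"turn":0,"grip":0.25}])

```text
clock: 9.55
tool_pos: [0.5764, -0.2918, 0.21]
eef_rot: [0.953, 0.302, -0.002, 0.002]
contact_force: [-0.7, 0.4, -0.7]
opening: 0.252
```

```bash
python3 - <<'E'
from h import *
rel(.5126+.045*.812,.0811+.045*.5835,.2)
measure('g',[.5126,.0811],[.515,.081])
save('g.png',snapshot('top')['img'])
E
```

```text
t 9.55 pos [ 0.5764 -0.2918  0.21  ] xang 35.14 tilt [-0.003 -0.005 -1.   ] open 0.252 F [-0.7   0.44 -0.67]
tool delta mm [ 207.5 -342.2    8. ]
side plate [0.5128 0.0808] -30.0 fin [0.514  0.0826] 10148 off mm [1.2 1.7]
top plate [0.5121 0.0815] -41.8 fin [0.513  0.0835] 11926 off mm [0.9 2. ]
```

View pics/g_side.png

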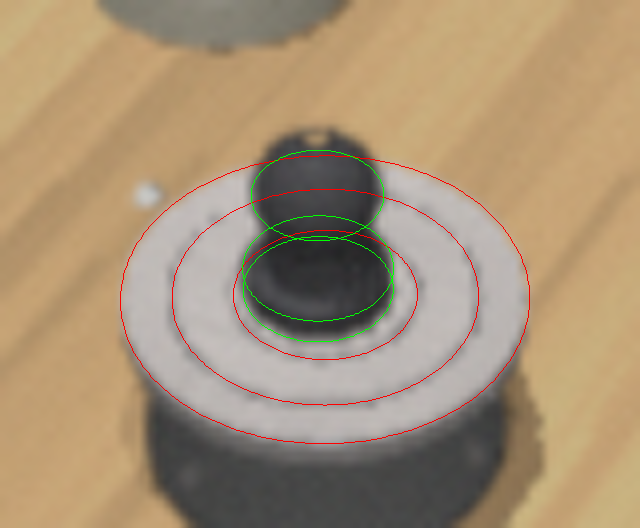

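View pics/g_top.png

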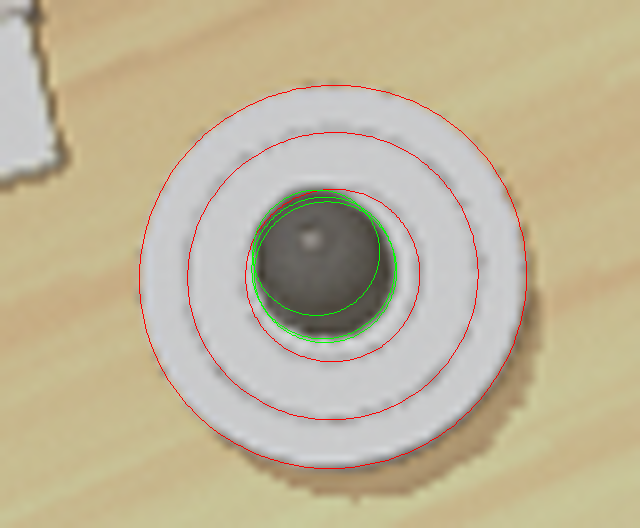

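View pics/g.png

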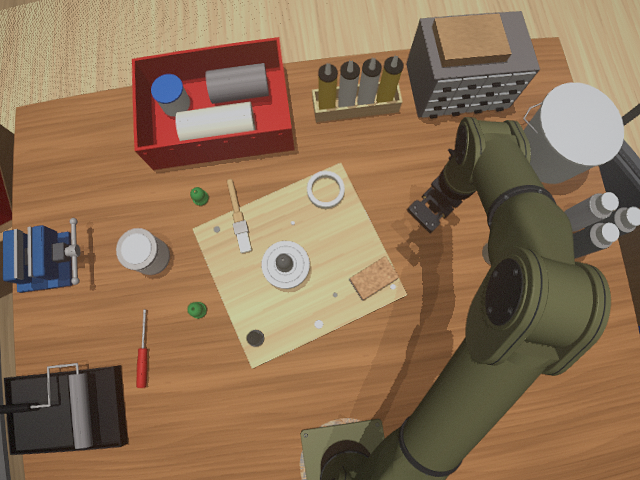

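```bash
cat >> h.py <<'E'
def fit3(p,x0,bgt=110,mode='all'):
    c=proj(p,[[x0[0],x0[1],.1]])[0].astype(int); box=(c[0]-26,c[1]-26,c[0]+26,c[1]+26)
    g=p['img'][box[1]:box[3],box[0]:box[2]].astype(float).mean(2)
    d=np.clip((bgt+35-g)/70,0,1)   # soft dark mask
    n,l,st,_=cv2.connectedComponentsWithStats((d>.5).astype(np.uint8)); k=l[26,26] 
    sel=cv2.dilate((l==k).astype(np.uint8),np.ones((3,3)))>0; d=d*sel
    out=[]
    def cost(v):
        m=finmask(p,v[0],v[1],box,v[2] if len(v)>2 else .072); return ((m-d)**2).sum()
    for x in ([x0[0],x0[1]],[x0[0],x0[1],.072]):
        x=np.array(x); sim=[x]+[x+.002*e for e in np.eye(len(x))]
        r=minimize(cost,x,method='Nelder-Mead',options=dict(initial_simplex=sim,xatol=2e-5)); out.append((r.x.round(4),round(r.fun,2)))
    return out,d
E
python3 - <<'E'
from h import *
for n,pl in(('side',(.5128,.0808)),('top',(.5121,.0815))):
    p=snapshot(n)
    for b in(95,110,125):
        o,d=fit3(p,(.515,.082),b)
        print(n,b,d.sum(),[(x,f,((x[:2]-pl)*1e3).round(1)) for x,f in o])
E
```

```text
side 95 343.1 [(array([0.5144, 0.082 ]), np.float64(25.46), array([1.6, 1.2])), (array([0.5433, 0.0555, 0.0339]), np.float64(10.09), array([ 30.5, -25.3]))]
side 110 383.9904761904762 [(array([0.5144, 0.0822]), np.float64(9.46), array([1.6, 1.4])), (array([0.5294, 0.0683, 0.0519]), np.float64(4.41), array([ 16.6, -12.5]))]
side 125 407.08095238095234 [(array([0.5144, 0.0823]), np.float64(3.5), array([1.6, 1.5])), (array([0.5142, 0.0824, 0.0722]), np.float64(3.55), array([1.4, 1.6]))]
top 95 98.30952380952381 [(array([0.5133, 0.0832]), np.float64(133.53), array([1.2, 1.7])), (array([ 0.5307,  0.0888, -0.0318]), np.float64(110.55), array([18.6,  7.3]))]
top 110 82.54285714285714 [(array([0.5131, 0.0833]), np.float64(185.96), array([1. , 1.8])), (array([ 0.5263,  0.0875, -0.0054]), np.float64(170.48), array([14.2,  6. ]))]
top 125 103.7095238095238 [(array([0.5135, 0.0835]), np.float64(194.28), array([1.4, 2. ])), (array([0.5227, 0.0862, 0.017 ]), np.float64(184.98), array([10.6,  4.7]))]
```

```bash
python3 - <<'E'
from h import *
p=snapshot('side');c=proj(p,[[.513,.081,.08]])[0].astype(int)-[30,22]
save('h.png',cv2.resize(p['img'][c[1]:c[1]+50,c[0]:c[0]+60],None,fx=12,fy=12,interpolation=cv2.INTER_CUBIC))
E
```

```text
(no output)
```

View pics/h.png

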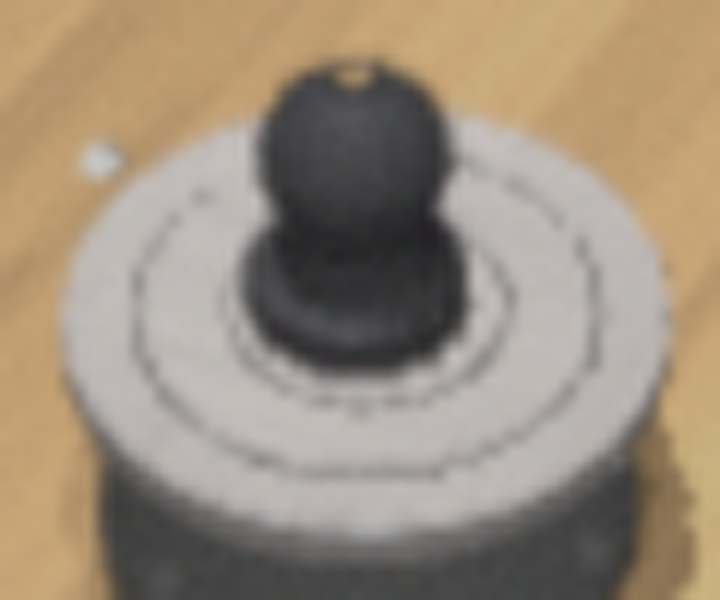

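The foot is inside the ring but still about 2–3 mm off, towards the hand's side. One more nudge along the same line will give it margin.

send_rows(series=[{"dx":18,"dy":-26,"dz":0,"turn":-0.01,"grip":0.25},{"dx":18,"dy":-26,"dz":0,"turn":0,"grip":0.25},{"dx":18,"dy":-26,"dz":0,"turn":0,"grip":0.25},{"dx":18,"dy":-26,"dz":0,"turn":0,"grip":0.25},{"dx":18,"dy":-26,"dz":0,"turn":0,"grip":0.25},{"dx":18,"dy":-26,"dz":0,"turn":0,"grip":0.25},{"dx":18,"dy":-26,"dz":0,"turn":0,"grip":0.25},{"dx":18,"dy":-26,"dz":0,"turn":0,"grip":0.25},{"dx":18,"dy":-26,"dz":0,"turn":0,"grip":0.25},{"dx":18,"dy":-26,"dz":0,"turn":0,"grip":0.25},{"dx":18,"dy":-26,"dz":0,"turn":0,"grip":0.25},{"dx":18,"dy":-26,"dz":0,"turn":0,"grip":0.25},{"dx":18,"dy":-26,"dz":0,"turn":0,"grip":0.25},{"dx":0,"dy":0,"dz":0,"turn":0,"grip":0.25},{"dx":0,"dy":0,"dz":0,"turn":0,"grip":0.25}])

```text
clock: 11.35
tool_pos: [0.5681, 0.1282, 0.2108]
eef_rot: [0.95, 0.313, -0.0, 0.0]
contact_force: [0.4, -0.9, -0.2]
opening: 0.253
```

```bash
python3 - <<'E'
from h import *
rel(.5126+.072*.812,.0811+.072*.5835,.077)
E
```

```text
t 11.35 pos [0.5681 0.1282 0.2108] xang 36.45 tilt [-0. -0. -1.] open 0.253 F [ 0.42 -0.91 -0.23]
tool delta mm [ -0.6   5.9 133.8]
```

send_rows(series=[{"dx":0,"dy":6,"dz":25,"turn":0,"grip":0.25},{"dx":0,"dy":0,"dz":35,"turn":0,"grip":0.25},{"dx":0,"dy":0,"dz":35,"turn":0,"grip":0.25},{"dx":0,"dy":0,"dz":25,"turn":0,"grip":0.25},{"dx":0,"dy":0,"dz":10,"turn":0,"grip":0.25},{"dx":0,"dy":0,"dz":4,"turn":0,"grip":0.25},{"dx":0,"dy":0,"dz":0,"turn":0,"grip":0.25},{"dx":-10,"dy":0,"dz":0,"turn":0,"grip":0.25},{"dx":-10,"dy":0,"dz":0,"turn":0,"grip":0.25},{"dx":-10,"dy":0,"dz":0,"turn":0,"grip":0.25},{"dx":-4,"dy":0,"dz":0,"turn":0,"grip":0.25},{"dx":0,"dy":0,"dz":0,"turn":0,"grip":0.25},{"dx":0,"dy":0,"dz":0,"turn":0,"grip":0.25}])

```text
clock: 12.65
tool_pos: [0.5452, 0.1021, 0.0769]
eef_rot: [0.95, 0.311, 0.0, -0.0]
contact_force: [0.1, -0.6, -0.3]
opening: 0.251
```

```bash
python3 - <<'E'
from h import *
rel(.5126+.0285*.812,.0811+.0285*.5835,.077)
E
```

```text
t 12.65 pos [0.5452 0.1021 0.0769] xang 36.26 tilt [ 0.001  0.    -1.   ] open 0.251 F [ 0.14 -0.58 -0.25]
tool delta mm [-10.2  -2.1  -0.1]
```

send_rows(series=[{"dx":0,"dy":-2,"dz":0,"turn":0,"grip":0.25},{"dx":-1.5,"dy":0,"dz":0,"turn":0,"grip":0.25},{"dx":-1.5,"dy":0,"dz":0,"turn":0,"grip":0.25},{"dx":-1.3,"dy":0,"dz":0,"turn":0,"grip":0.25},{"dx":-1.3,"dy":0,"dz":0,"turn":0,"grip":0.25},{"dx":-1.3,"dy":0,"dz":0,"turn":0,"grip":0.25},{"dx":-1.3,"dy":0,"dz":0,"turn":0,"grip":0.25},{"dx":-1,"dy":0,"dz":0,"turn":0,"grip":0.25},{"dx":-1,"dy":0,"dz":0,"turn":0,"grip":0.25},{"dx":0,"dy":0,"dz":0,"turn":0,"grip":0.25},{"dx":0,"dy":0,"dz":0,"turn":0,"grip":0.25}])

```text
clock: 13.75
tool_pos: [0.536, 0.098, 0.0769]
eef_rot: [0.95, 0.311, 0.001, -0.0]
contact_force: [1.2, 1.7, 0.8]
opening: 0.251
```

```bash
python3 - <<'E'
from h import *
rel(.5126+.0285*.812,.0811+.0285*.5835,.077)
p=snapshot('side');c=proj(p,[[.513,.081,.08]])[0].astype(int)-[30,22]
save('i.png',cv2.resize(p['img'][c[1]:c[1]+50,c[0]:c[0]+60],None,fx=12,fy=12,interpolation=cv2.INTER_CUBIC))
E
```

```text
t 13.75 pos [0.536  0.098  0.0769] xang 36.27 tilt [ 0.001  0.001 -1.   ] open 0.251 F [1.19 1.75 0.76]
tool delta mm [-0.4  0.  -0.1]
```

View pics/i.png

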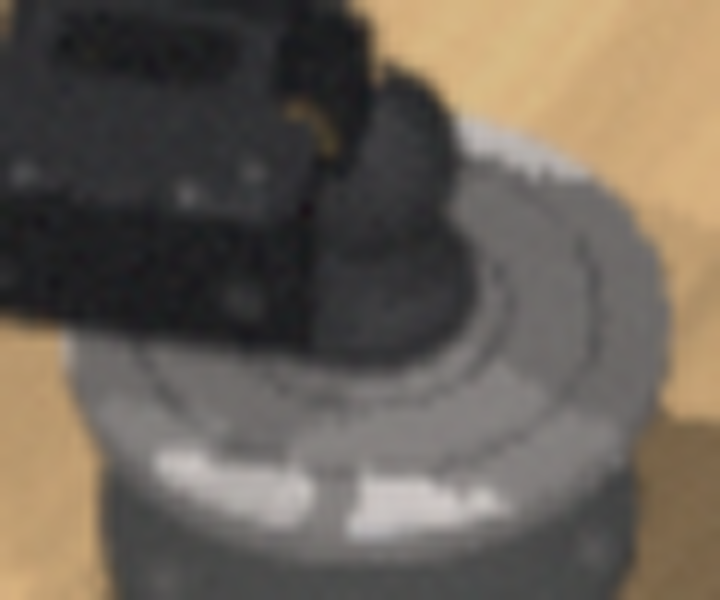

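The foot moved about 2 mm further and the forces stayed small. Now I'll back off and clear the hand.

send_rows(series=[{"dx":1,"dy":0,"dz":0,"turn":0,"grip":0.25},{"dx":5,"dy":0,"dz":0,"turn":0,"grip":0.25},{"dx":15,"dy":0,"dz":0,"turn":0,"grip":0.25},{"dx":20,"dy":0,"dz":0,"turn":0,"grip":0.25},{"dx":10,"dy":0,"dz":-10,"turn":0,"grip":0.25},{"dx":0,"dy":0,"dz":-40,"turn":0,"grip":0.25},{"dx":0,"dy":0,"dz":-45,"turn":0,"grip":0.25},{"dx":0,"dy":0,"dz":-40,"turn":0,"grip":0.25},{"dx":-20,"dy":28,"dz":0,"turn":0,"grip":0.25},{"dx":-20,"dy":28,"dz":0,"turn":0,"grip":0.25},{"dx":-20,"dy":28,"dz":0,"turn":0,"grip":0.25},{"dx":-20,"dy":28,"dz":0,"turn":0,"grip":0.25},{"dx":-20,"dy":28,"dz":0,"turn":0,"grip":0.25},{"dx":-20,"dy":28,"dz":0,"turn":0,"grip":0.25},{"dx":-20,"dy":28,"dz":0,"turn":0,"grip":0.25},{"dx":-20,"dy":28,"dz":0,"turn":0,"grip":0.25},{"dx":-20,"dy":28,"dz":0,"turn":0,"grip":0.25},{"dx":-20,"dy":28,"dz":0,"turn":0,"grip":0.25},{"dx":0,"dy":0,"dz":0,"turn":0,"grip":0.25},{"dx":0,"dy":0,"dz":0,"turn":0,"grip":0.25}])

```text
clock: 15.8
tool_pos: [0.5798, -0.2173, 0.2111]
eef_rot: [0.951, 0.31, -0.001, -0.0]
contact_force: [0.3, 0.9, 0.4]
opening: 0.245
```

```bash
python3 - <<'E'
from h import *
rel(.5126,.0811,.2)
measure('j',[.5126,.0811],[.513,.081])
p=snapshot('side');o,d=fit3(p,(.513,.081),125);print(o)
c=proj(p,[[.513,.081,.08]])[0].astype(int)-[30,22]
save('k.png',cv2.resize(p['img'][c[1]:c[1]+50,c[0]:c[0]+60],None,fx=12,fy=12,interpolation=cv2.INTER_CUBIC))
save('kt.png',snapshot('top')['img'])
E
```

```text
t 15.8 pos [ 0.5798 -0.2173  0.2111] xang 36.12 tilt [-0.002  0.    -1.   ] open 0.245 F [0.29 0.93 0.44]
tool delta mm [ 121.6 -280.7   11.3]
side plate [0.5128 0.0808] -30.1 fin [0.5135 0.0812] 10238 off mm [0.7 0.4]
top plate [0.5121 0.0816] -40.4 fin [0.5126 0.0827] 12240 off mm [0.6 1.1]
[(array([0.5134, 0.081 ]), np.float64(3.57)), (array([0.5133, 0.0811, 0.0721]), np.float64(3.59))]
```

View pics/k.png

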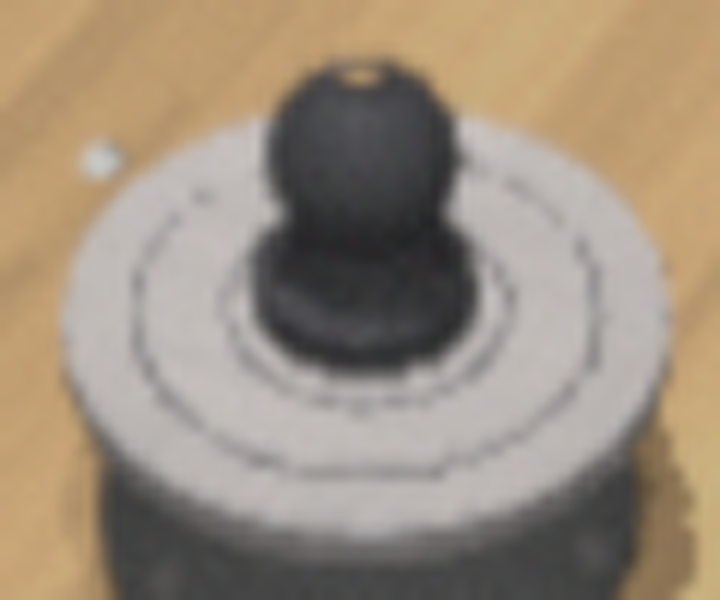

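View pics/kt.png

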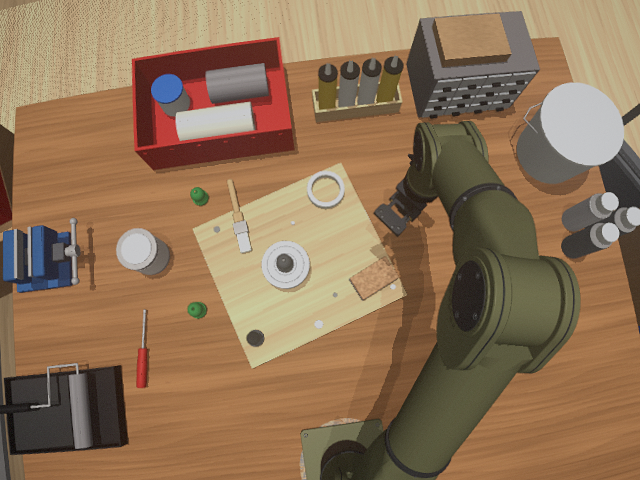

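View pics/j_top.png

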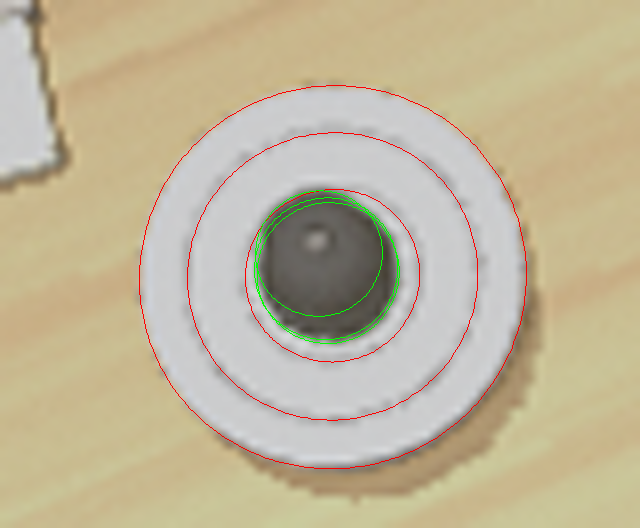

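The finial is upright with its foot inside the inner ring on every visible side, about 1 mm off-centre. The hand is well clear and the other things look unmoved.

```bash
python3 -c "
from plant import *
print(get_state()['qd'].round(3)); print(finish_job())"
```

```text
[-0.     0.     0.003 -0.005  0.003 -0.001  0.002]
the job is handed in; nothing more can be done
None
```

The finial now stands upright with its foot inside the innermost ring, about 1 mm from the plate's middle. I handed the job in at about 16 s of the 48 s allowed.

I slid it with two half-open fingertips held as a fixed fork against the foot rim, never closing them. That took one slow push of about 24 mm and a second nudge of about 2 mm, with measured contact force about 2 N.

**Last checks:**
- **Position:** the side camera puts the foot 0.7 and 0.4 mm off-centre (x and y), and the top camera 0.6 and 1.1 mm. The foot may sit up to 5 mm off-centre and still be inside the ring.
- **Surroundings:** the other things look unmoved in the top picture, though I did not measure them. The hand is about 0.3 m away and was at rest when I handed in.

**Disagreements:**
- **Arm shadow:** while the arm's shadow lay over the plate, the position fits differed by a few millimetres. I measured again with the arm out of the way.
- **Foot outline:** my model of the foot reaches 1–2 mm lower in the pictures than the real foot, so a remaining error of that size is possible.
- **Refused move:** my first move call was refused because it lacked some keys. Nothing moved.

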